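# Blow out the pearl-drilling vise

### The job

Clear the drilling dust out of the pearl vise: first turn the blue handle of the brass air cock until its white nose points at the red wedge on the dial, then take the vise's yellow upright grip and pull the spring-loaded jaw out until its white pointer stands level with the red index post. Keep it there with the gripper: the program finishes while still holding the jaw out at the mark, with the cock left as set and the other things on the bench left where they are.

Things in the scene. Friction and masses are not known exactly. Their poses are not given: they have to be found in the camera images.
- air_cock: brass bench air cock, fixed: 85 mm square black foot, brass body and pipe stubs, black round dial (radius 58 mm, top at 46 mm) and a thin spindle. Origin under the centre of the foot on the bench; z up along the spindle. It may stand left or right of the robot, at any small yaw.
- cock_handle: blue bar with white nose on the cock's spindle, 80 x 13 x 28 mm tall, 82 to 110 mm above the bench. Origin on the spindle axis at its underside; x axis points along the bar to the nose (42 mm out; blue end 38 mm), z up. Turns from 0 (closed, nose along the cock's x) anticlockwise from above to 1.75 rad, starts at 0 to 0.25 rad, stays where left, needs 0.08 N m.
- dial_wedge: red wedge bar on the dial, 22 mm long, 8 mm wide, 8 mm tall (top 54 mm above the bench), fixed. Origin on the spindle axis at the dial's face; its x axis points from the spindle to the wedge (35 to 57 mm out). It sits 0.75 to 1.25 rad anticlockwise of the cock's x axis.
- vise: pearl-drilling vise, fixed: dark steel plate 335 x 130 x 16 mm, steel jaw, green headstock at the rear (113 mm tall with its cap), copper air nozzle on its -y side. Origin on the bench near the plate's centre (plate from x = -165 to +170 mm). Its -x is the way the slide pulls out, roughly towards the robot.
- vise_slide: sprung slide of the vise: yellow upright grip on a steel rod with the moving jaw. Origin at bench height under the middle of the grip; axes parallel to the vise's. At rest it is 85 mm in front (-x) of the vise's origin; it pulls out along -x by up to 85 mm against a spring that draws it back (4.5 N at rest plus 130 N/m, so 9 to 13 N at the mark).
- grip (a point): point inside the yellow grip, 70 mm above the bench. The grip is 14 mm thick along the slide's travel, 36 mm wide across it, from 23 to 96 mm above the bench. Behind it (vise side, +x) a rod of radius 7 mm runs at 31 mm height and the moving jaw (top at 56 mm) begins 67 mm behind the grip's rear face. Axes: the slide's.
- pointer (a point): tip of the white pointer arm that sticks out from the foot of the yellow grip to the vise's +y side, 27 mm above the bench, in line with the middle of the grip's thickness, 45 mm to the side.
- index_post: red index post, 6 x 12 x 22 mm, fixed on the vise's plate beside the slide on the +y side. Origin at the centre of its foot; axes parallel to the vise's. The mark is its x position: the pointer is at the mark when its x in this frame is 0 (the slide is then 35 to 60 mm out).
- jar: bystander: green glass jar with wooden lid, 60 mm across, 85 mm tall; origin under its centre
- pearl_bowl: bystander: blue bowl of dark pearls, 84 mm across, 35 mm tall; origin under its centre
- mug: bystander: terracotta mug, 76 mm across, 90 mm tall; origin under its centre
- brush: bystander: hand brush lying on the bench; origin under its middle
- loupe: bystander: small steel loupe, 62 mm long, 20 mm tall; origin under its round part

How it is judged:
By the outcome, as a careful person would: the job done as asked, in the order asked, and still so for the second after the job is handed in, while the arm keeps its last pose, push and grip.
It also fails if it takes over 48 s, if anything falls off the work surface, if the arm or the gripper's body presses on something with over 40 N, if the wrist force passes 120 N, or if a joint passes its speed limit or range.

### The arm

A 6-joint arm with a two-finger parallel gripper is mounted at the origin on the work surface. World frame = base frame: x ahead of the robot, y to its left, z up, the work surface at z = 0. Lengths are in m, angles in rad, forces in N, time in s.
With the tool pointing down it reaches from about 0.25 to 0.8 m from the base axis. Payload 3.9 kg.
Tool frame: the origin (TCP) lies on the centre line of the jaws, within the pads' length; the fingertips stand 14 mm ahead of it and the grasp point (between the pads) lies 5 mm behind it; z points along the fingers, y is the line along which they close (so a half turn about z gives the same grasp; the last joint's range is limited). The gripper opens to 85 mm and grips with 20 to 120 N. Pads are 22 mm wide; open, the fingers measure 114 mm over their backs; the gripper's body (76 mm by 85 mm) begins 54 mm behind the grasp point. The pads swing forward as they close: fully open they stand 13 mm farther back than shut.
Start: joints at [-1.222, 0.26, -0.138, 1.173, 0, 1.571], TCP at [0.179, -0.493, 0.223] pointing down, gripper open.
Joint ranges: [-2.78, 2.78], [-0.83, 1.72], [-1.28, 1.37], [-1.9, 2.12], [-1.57, 1.48], [-3.14, 3.14]. Speed limits (rad/s): [2.57, 2.57, 3.14, 3.14, 3.14, 3.14].

### API

Orientations are given as a rotation vector (axis times angle).
In Python, from cell import sensors, imaging, job gives the robot as it stands.
- The arm moves only by the tool apply_moves, never from a script. Its argument "moves" is a list of rows, each a list of 7 numbers: the shift along the tool's x, y, z normalised to -1 to 1, where 1 is 400 mm, then the turn, a rotation vector about the tool's x, y, z normalised to -1 to 1, where 1 is 45 degrees, then the opening, from -1 (shut) to 1 (fully open). In form: [[x, y, z, wx, wy, wz, claw], ...]. A call has 1 to 20 rows; each row is the pose to reach, as a shift and turn from the pose commanded when the call began, along the tool's axes at that moment; what a row does not reach only later rows make up. A row lasts 1/10 s, in which the tool goes at most 50 mm and 8.59 degrees, less where a joint would pass 70% of its speed; a pose out of reach is approached as far as the arm can. A call with a number of a shift or a turn outside -1 to 1 is refused whole. A call with a gripper value outside its range is refused whole. The fingers move at their own pace and stop on an object; "force" is the grip in N (left out, the last holds). Time passes only in rows, so rows that repeat a pose let the fingers close. It gives the time, the measured TCP pose, the force, the opening and the grip force at its end, in the units of the state.
- sensors.sense(): the state, without advancing time (a new reading comes with each control period).
- imaging.camera(name): name is "scene" or "top"; returns the picture (480x640x3 uint8, red, green, blue); there is no depth.
- imaging.calibration(name): a dict with "intrinsics" (3x3 intrinsics, pixels), "R" (3x3) and "t" (3): a world point X has camera coordinates R X + t. Camera axes: x right, y down, z forward; pixel columns grow to the right and rows downward; lengths in m; the calibration is good to about 2 mm. A picture is of the moment at which its call begins. calibration takes no time and is no camera call.
- job.sign_off(): hands the job in; it is judged then, once.
The state is a dict: "time_s": time; "qpos": joint angles; "joint_velocities": joint speeds; "effort": joint torques, N m; "ee_pos": TCP position; "orientation": TCP orientation; "wrist_force": force on the tool from outside, world axes, zero at the start; "moment": the same for the moment, N m; "grip_width": finger opening in m; "gripper_force": force on a finger pad.
Only numpy, scipy, OpenCV 4.12 (cv2) and the standard library are available. Lean on these libraries where they do the work, as an engineer would, in place of code of your own. Each camera call takes 0.05 s, during which the arm holds its last target. There are 200 camera calls.

## Working session

There is one attempt and no reset: what is moved stays moved. The work goes in short steps, Python scripts to look and compute and a tool call to move; the robot and the scene stay as the last step left them, time stands still between calls to the robot, and variables do not carry over. Pictures are saved under pics/ and viewed, at most 10 in all, crops included, and the job is handed in when it is done.

Besides the shell and the picture viewer there is one more tool, called after "Call:" in YAML: its name, and indented under it one key for each argument. apply_moves: Moves the arm, as the interface text tells. Scaled input: -1 to 1 covers 400 mm each way for a shift and 45 degrees each way for a turn. Its arguments: {"type":"object","properties":{"moves":{"type":"array","items":{"type":"array","items":{"type":"number"}}},"force":{"type":"number"}},"required":["moves"]}

```bash
mkdir -p pics
python3 - <<'E'
from cell import sensors, imaging
import cv2,json
for n in("scene","top"):
    im=imaging.camera(n); cv2.imwrite(f"pics/{n}0.png",im[:,:,::-1])
    c=imaging.calibration(n); print(n,c)
s=sensors.sense();print(s)
E
```

```text
scene {'intrinsics': array([[539.56546963,   0.        , 322.38023133],
       [  0.        , 539.56546963, 246.08531684],
       [  0.        ,   0.        ,   1.        ]]), 'R': array([[ 0.53239228,  0.8464647 ,  0.00748156],
       [ 0.69343964, -0.43104263, -0.57735926],
       [-0.48548936,  0.31256962, -0.81645595]]), 't': array([-0.28091249, -0.32301476,  1.49129823])}
top {'intrinsics': array([[613.29137696,   0.        , 321.50928617],
       [  0.        , 613.29137696, 237.5622295 ],
       [  0.        ,   0.        ,   1.        ]]), 'R': array([[-0.00267824, -0.9999326 ,  0.01129707],
       [-0.99438029,  0.00146741, -0.10585689],
       [ 0.10583318, -0.01151709, -0.9943172 ]]), 't': array([-0.00443539,  0.52209385,  1.41659519])}
{'time_s': 0.1, 'qpos': array([-1.22198187e+00,  2.60594093e-01, -1.39256196e-01,  1.17270167e+00,
        5.03153761e-06,  1.57081888e+00]), 'joint_velocities': array([ 0.00152538,  0.00051974,  0.00349927,  0.0011071 , -0.00094779,
        0.0005506 ]), 'effort': array([ 7.17433668e-04, -4.06508410e+01,  2.54527187e+01,  1.00712251e-02,
        2.34173018e-05, -8.04196603e-07]), 'ee_pos': array([ 0.17922071, -0.49278544,  0.22235476]), 'orientation': array([-3.09223584e+00, -5.44807888e-01,  4.70522669e-04]), 'wrist_force': array([-0.40554533,  0.86320674, -0.81586597]), 'moment': array([ 0.0430576 , -0.0544553 ,  0.00891331]), 'gripper_force': 0.0, 'grip_width': 0.08510875193325279}
```

View pics/top0.png

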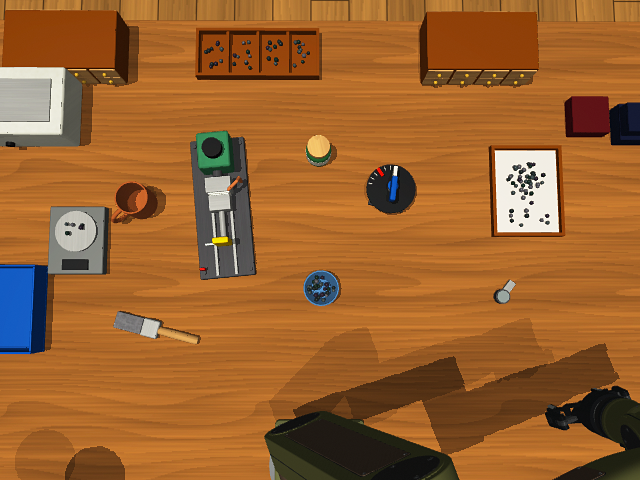

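View pics/scene0.png

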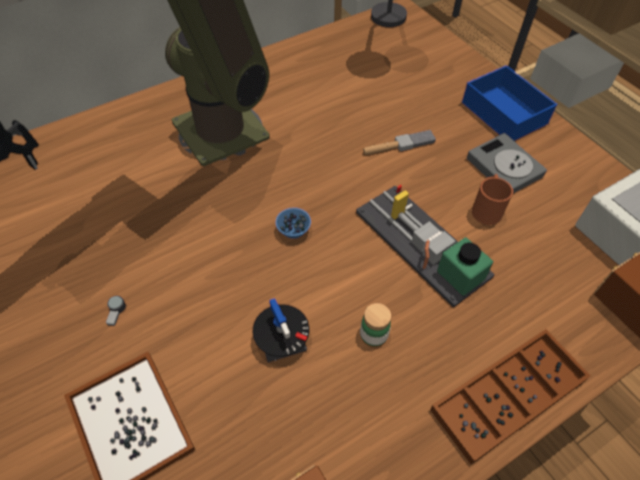

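The top view shows the cock at about (392,188), with its white nose at (395,168) and the wedge at (379,171). The yellow grip is at (220,240), the pointer tip near (206,243) and the red post at (203,269). Next I'll measure these with colour masks.

```bash
cat > h.py <<'E'
from cell import sensors, imaging
import cv2, numpy as np
C={n:imaging.calibration(n) for n in("scene","top")}
def onplane(n,px,z):
    c=C[n];d=c["R"].T@np.linalg.inv(c["intrinsics"])@np.array([px[0],px[1],1.]);o=-c["R"].T@c["t"]
    return o+d*(z-o[2])/d[2]
def proj(n,X):
    c=C[n];p=c["intrinsics"]@(c["R"]@np.asarray(X,float)+c["t"]);return p[:2]/p[2]
def tri(a,b):
    A=[];B=[]
    for n,p in(("top",a),("scene",b)):
        c=C[n];P=c["intrinsics"]@np.c_[c["R"],c["t"]]
        for i in(0,1): r=p[i]*P[2]-P[i];A.append(r[:3]);B.append(-r[3])
    return np.linalg.lstsq(np.array(A),np.array(B),rcond=None)[0]
def blobs(im,lo,hi,roi,amin=4):
    x0,y0,x1,y1=roi;h=cv2.cvtColor(im[y0:y1,x0:x1],cv2.COLOR_RGB2HSV)
    m=cv2.inRange(h,lo,hi)
    if lo[0]==0 and lo[1]>100 and hi[0]<10: m|=cv2.inRange(h,(172,lo[1],lo[2]),(180,255,255))
    k,l,s,c=cv2.connectedComponentsWithStats(m)
    return [(np.round(c[i]+[x0,y0],2),s[i,4],(s[i,:4]+[x0,y0,0,0]).tolist()) for i in range(1,k) if s[i,4]>=amin]
col=dict(red=((0,150,90),(6,255,255)),blue=((105,150,60),(125,255,255)),white=((0,0,170),(180,60,255)),yellow=((22,150,90),(35,255,255)))
E
python3 - <<'E'
from h import *
R={"top":{"cock":(360,155,425,220),"vise":(185,225,265,285)},"scene":{"cock":(245,285,320,370),"vise":(360,175,440,260)}}
for n in R:
    im=imaging.camera(n)
    for k,r in R[n].items():
        for cn in col:
            for b in blobs(im,*col[cn],r): print(n,k,cn,*b)
    rs=R[n]; 
    t=[cv2.resize(im[r[1]:r[3],r[0]:r[2]],(400,int(400*(r[3]-r[1])/(r[2]-r[0]))),interpolation=cv2.INTER_NEAREST)[:450] for r in rs.values()]
    t=[cv2.copyMakeBorder(x,0,450-x.shape[0],0,0,cv2.BORDER_CONSTANT) for x in t]
    cv2.imwrite(f"pics/crop_{n}.png",np.hstack(t)[:,:,::-1])
E
```

```text
top cock red [380.06 171.66] 32 [377, 167, 7, 10]
top cock blue [392.64 187.65] 188 [388, 176, 10, 25]
top cock white [390.  167.5] 4 [390, 166, 1, 4]
top cock white [395.11 170.33] 36 [393, 166, 5, 10]
top vise red [201.93 268.93] 14 [200, 268, 5, 3]
top vise white [213.81 230.78] 27 [213, 225, 3, 12]
top vise white [222. 230.] 33 [221, 225, 3, 11]
top vise white [232.61 231.52] 31 [231, 225, 4, 14]
top vise white [214.81 256.9 ] 86 [205, 243, 14, 33]
top vise white [234.87 258.7 ] 69 [233, 244, 5, 30]
top vise yellow [221.35 241.1 ] 156 [212, 236, 20, 11]
scene cock red [300.76 336.03] 63 [295, 332, 13, 9]
scene cock blue [276.91 313.53] 216 [271, 300, 15, 26]
scene cock white [284.94 328.21] 47 [282, 323, 7, 11]
scene vise red [398.86 187.77] 22 [397, 185, 5, 7]
scene vise white [408. 206.] 9 [406, 205, 5, 3]
scene vise white [426.25 231.25] 57 [420, 227, 14, 10]
scene vise white [433.15 236.15] 78 [425, 231, 15, 11]
scene vise yellow [399.12 203.53] 253 [392, 191, 16, 28]
```

View pics/crop_top.png

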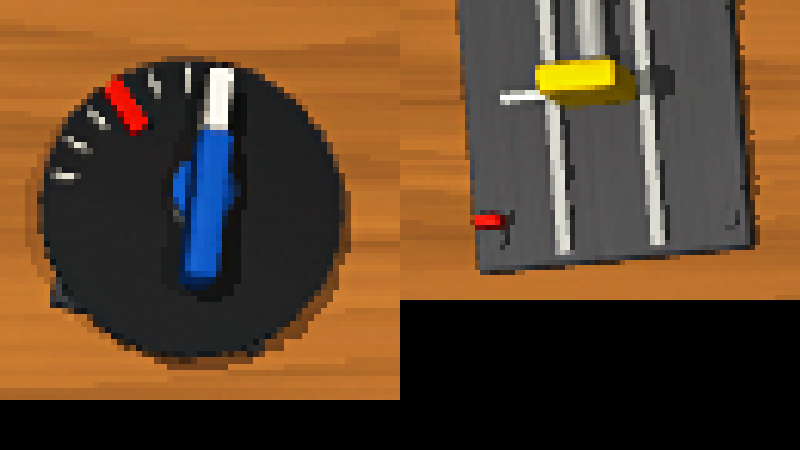

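View pics/crop_scene.png

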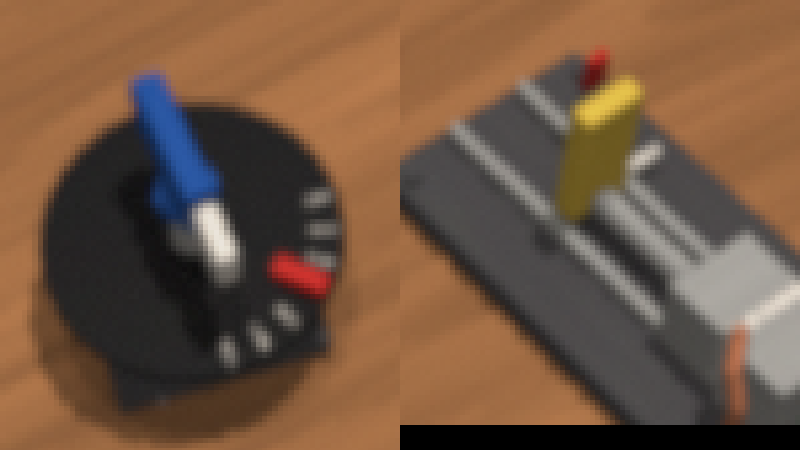

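The crops show the dial centre near (391.5,188.7) and the wedge anticlockwise of the nose. The pointer tip is near (205.3,244.4), and the post top is at (202,269).

Run:
```python
from h import *
np.set_printoptions(precision=4,suppress=True)
im=imaging.camera("top")
h=cv2.cvtColor(im[150:225,355:430],cv2.COLOR_RGB2HSV)
m=cv2.inRange(h,(0,0,0),(180,255,70))|cv2.inRange(h,(90,0,0),(130,255,255))
c=max(cv2.findContours(m,cv2.RETR_EXTERNAL,cv2.CHAIN_APPROX_NONE)[0],key=cv2.contourArea)
e=cv2.fitEllipse(cv2.convexHull(c));pc=np.array(e[0])+[355,150];print("dial px",pc,e[1])
ax=onplane("top",pc,.046);print("axis",ax,"r",e[1][0]/2/613*1.33)
# scene dial
s=imaging.camera("scene")
for lbl,a,b in(("white",(395.11,170.33),(284.94,328.21)),("blue",(392.64,187.65),(276.91,313.53)),("wedge",(380.06,171.66),(300.76,336.03)),("post",(201.93,268.93),(398.86,187.77)),("yellow",(221.35,241.1),(399.12,203.53))):print(lbl,tri(a,b))
w=onplane("top",(380.06,171.66),.053);n=onplane("top",(395.11,169.8),.108);b=onplane("top",(392.3,187.5),.106)
for l,p in(("wedge",w),("nose",n),("blue",b)):
    d=p[:2]-ax[:2];print(l,p,np.hypot(*d),np.degrees(np.arctan2(d[1],d[0])))
d=n-b;print("handle dir",np.degrees(np.arctan2(d[1],d[0])))
# vise plate
h=cv2.cvtColor(im[120:290,180:265],cv2.COLOR_RGB2HSV)
m=cv2.inRange(h,(0,0,0),(180,90,255)); m=cv2.morphologyEx(m,cv2.MORPH_OPEN,np.ones((3,3)))
c=max(cv2.findContours(m,cv2.RETR_EXTERNAL,cv2.CHAIN_APPROX_NONE)[0],key=cv2.contourArea)[:,0]+[180,120]
print("plate bbox",c.min(0),c.max(0))
for sgn in(-1,1):
    P=[]
    for y in range(185,272):
        x=c[c[:,1]==y,0]; P.append(onplane("top",(x.min() if sgn<0 else x.max(),y),.016)[:2])
    P=np.array(P);vx,vy,x0,y0=cv2.fitLine(P.astype(np.float32),cv2.DIST_HUBER,0,.01,.01).ravel();print("edge",x0,y0,np.degrees(np.arctan(vy/vx)))
print("ptr",onplane("top",(205.5,244.5),.028)); print("post top",onplane("top",(201.93,268.93),.038),"post z.022",onplane("top",(201.93,268.93),.022))
print("yellow top",onplane("top",(220.2,239.7),.096))
h=cv2.cvtColor(im[225:260,205:240],cv2.COLOR_RGB2HSV);print(h[8:24,13:20:3,2].T)
```

```text
dial px [390.1664 188.9029] (48.71440505981445, 49.8973388671875)
axis [ 0.6348 -0.1668  0.046 ] r 0.05284678526064701
white [ 0.6674 -0.1726  0.0987]
blue [ 0.6286 -0.1678  0.0917]
wedge [ 0.6755 -0.1438  0.0475]
post [0.4487 0.2743 0.0253]
yellow [0.5104 0.2243 0.0591]
wedge [ 0.6745 -0.1428  0.053 ] 0.04636655332205913 31.162954500247135
nose [ 0.6668 -0.1708  0.108 ] 0.03228105898415881 -7.130229178404437
blue [ 0.6268 -0.1642  0.106 ] 0.008474863175053983 161.5784746192541
handle dir -9.471117962901687
plate bbox [190 137] [255 279]
edge 0.5386596 0.2893618 5.420012
edge 0.5466803 0.16241445 5.528257
ptr [0.5061 0.2668 0.028 ]
post top [0.4482 0.2723 0.038 ] post z.022 [0.4491 0.2752 0.022 ]
yellow top [0.5103 0.222  0.096 ]
[[ 83  83  83  88 180 250 246 245 247 249 107  98 107  92  80  81]
 [178 176 175 119 229 248 245 245 248 238 112 105 106  88  82  83]
 [164 165 168 132 244 247 245 246 252 176 100 104 106  85  84  83]]
```

```bash
cat >> h.py <<'E'
from scipy.spatial.transform import Rotation as Ro
def plan(*targets):
    "each target: x,y,z,yaw of tool x axis (deg), tool pointing down -> normalised row"
    s=sensors.sense();R0=Ro.from_rotvec(s["orientation"])
    for x,y,z,a in targets:
        c,n=np.cos(np.radians(a)),np.sin(np.radians(a))
        Rt=Ro.from_matrix([[c,n,0],[n,-c,0],[0,0,-1]])
        print((x,y,z,a),np.round(np.r_[R0.inv().apply(np.array([x,y,z])-s["ee_pos"])/.4,(R0.inv()*Rt).as_rotvec()/(np.pi/4)],4).tolist())
E
python3 -c "
from h import *
plan((.40,-.33,.222,-9.5),(.635,-.168,.2,-9.5))"
```

```text
(0.4, -0.33, 0.222, -9.5) [0.6579, -0.1948, 0.0021, -0.0009, 0.0003, 0.6552]
(0.635, -0.168, 0.2, -9.5) [1.3484, -0.3746, 0.0572, -0.0009, 0.0003, 0.6552]
```

Call:
apply_moves:
  moves:
    - [0.658,-0.195,0,0,0,0.655,0]
    - [0.658,-0.195,0,0,0,0.655,0]
    - [0.658,-0.195,0,0,0,0.655,0]
    - [0.658,-0.195,0,0,0,0.655,0]
    - [0.658,-0.195,0,0,0,0.655,0]
    - [0.658,-0.195,0,0,0,0.655,0]
    - [0.658,-0.195,0,0,0,0.655,0]
    - [0.658,-0.195,0,0,0,0.655,0]
  force: 25

```text
time_s: 1.1
ee_pos: [0.4006, -0.3295, 0.223]
orientation: [3.131, -0.256, -0.001]
wrist_force: [-0.3, -1.1, -0.6]
grip_width: 0.0428
gripper_force: 0.0
```

```bash
python3 -c "
from h import *
plan((.635,-.168,.16,-9.5),(.635,-.168,.093,-9.5))
print(sensors.sense()['qpos'])"
```

```text
(0.635, -0.168, 0.16, -9.5) [0.5127, -0.4937, 0.157, 0.0003, 0.0008, 0.0032]
(0.635, -0.168, 0.093, -9.5) [0.5128, -0.4937, 0.3245, 0.0003, 0.0008, 0.0032]
[-6.87997812e-01  2.49608415e-01 -1.52797459e-01  1.16880041e+00
 -5.29714506e-04  2.61686643e+00]
```

Call:
apply_moves:
  moves:
    - [0.513,-0.494,0.157,0,0,0,0]
    - [0.513,-0.494,0.157,0,0,0,0]
    - [0.513,-0.494,0.157,0,0,0,0]
    - [0.513,-0.494,0.157,0,0,0,0]
    - [0.513,-0.494,0.157,0,0,0,0]
    - [0.513,-0.494,0.157,0,0,0,0]
    - [0.513,-0.494,0.157,0,0,0,0]
    - [0.513,-0.494,0.157,0,0,0,0]
    - [0.513,-0.494,0.157,0,0,0,0]

```text
time_s: 2.0
ee_pos: [0.6338, -0.1707, 0.1605]
orientation: [3.13, -0.263, -0.001]
wrist_force: [0.2, 0.2, 0.5]
grip_width: 0.0427
gripper_force: 0.0
```

```bash
python3 -c "
from h import *
im=imaging.camera('scene');cv2.imwrite('pics/s1.png',cv2.resize(im[230:400,180:380],None,fx=3,fy=3)[:,:,::-1])
plan((.635,-.168,.093,-9.5))"
```

```text
(0.635, -0.168, 0.093, -9.5) [0.0017, -0.0074, 0.1696, 0.0006, 0.0002, -0.0029]
```

View pics/s1.png

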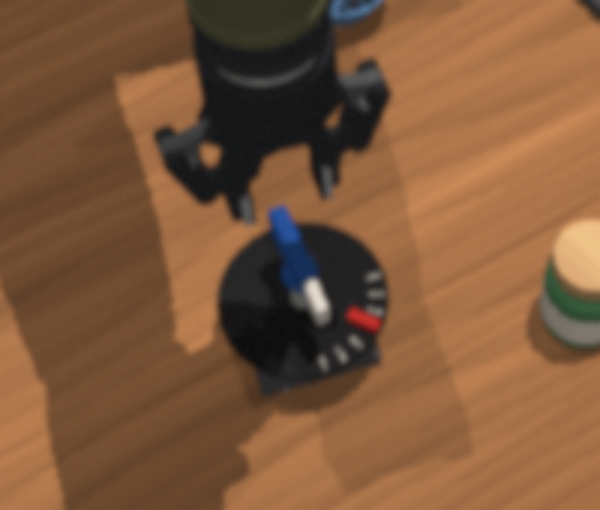

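The fingers straddle the bar, which sits centred between them, so I'll descend and close.

Call:
apply_moves:
  moves:
    - [0,0,0.168,0,0,0,0]
    - [0,0,0.168,0,0,0,0]
    - [0,0,0.168,0,0,0,0]
    - [0,0,0.168,0,0,0,-1]
    - [0,0,0.168,0,0,0,-1]
    - [0,0,0.168,0,0,0,-1]
    - [0,0,0.168,0,0,0,-1]
    - [0,0,0.168,0,0,0,-1]

```text
time_s: 2.85
ee_pos: [0.6364, -0.1681, 0.0954]
orientation: [-3.129, 0.258, -0.005]
wrist_force: [-1.5, 4.5, 5.9]
grip_width: 0.0123
gripper_force: 26.9
```

Call:
apply_moves:
  moves:
    - [0,0,0,0,0,-0.15,-1]
    - [0,0,0,0,0,-0.3,-1]
    - [0,0,0,0,0,-0.45,-1]
    - [0,0,0,0,0,-0.6,-1]
    - [0,0,0,0,0,-0.75,-1]
    - [0,0,0,0,0,-0.92,-1]
    - [0,0,0,0,0,-0.92,-1]
    - [0,0,0,0,0,-0.92,-1]
    - [0,0,0,0,0,-0.92,-1]

```text
time_s: 3.75
ee_pos: [0.6368, -0.17, 0.0954]
orientation: [3.018, 0.86, 0.005]
wrist_force: [-0.3, 0.6, 6.2]
grip_width: 0.0121
gripper_force: 26.9
```

Run:
```python
from h import *
s=sensors.sense();o=s['orientation'];print(np.degrees(2*np.arctan2(o[1],o[0]))%360,s['moment'],s['wrist_force'])
im=imaging.camera('scene')
a=blobs(im,*col['red'],(245,285,330,370));b=blobs(im,*col['white'],(245,285,330,370));print(a,b)
t=imaging.camera('top');print(blobs(t,*col['white'],(360,150,425,220)),blobs(t,*col['red'],(360,155,425,220)))
x=[cv2.resize(im[280:370,240:330],(400,400),interpolation=cv2.INTER_CUBIC),cv2.resize(t[150:220,355:425],(400,400),interpolation=cv2.INTER_CUBIC)]
cv2.imwrite('pics/s2.png',np.hstack(x)[:,:,::-1])
```

```text
31.794114048907716 [0.17306614 0.02657088 0.14840833] [-0.30022066  0.6428959   6.22115096]
[(array([300.76, 336.03]), np.int32(63), [295, 332, 13, 9])] [(array([292.77, 321.49]), np.int32(39), [288, 319, 11, 6])]
[(array([383.71, 169.86]), np.int32(7), [383, 168, 2, 5])] [(array([379.79, 171.57]), np.int32(28), [377, 168, 6, 9])]
```

View pics/s2.png

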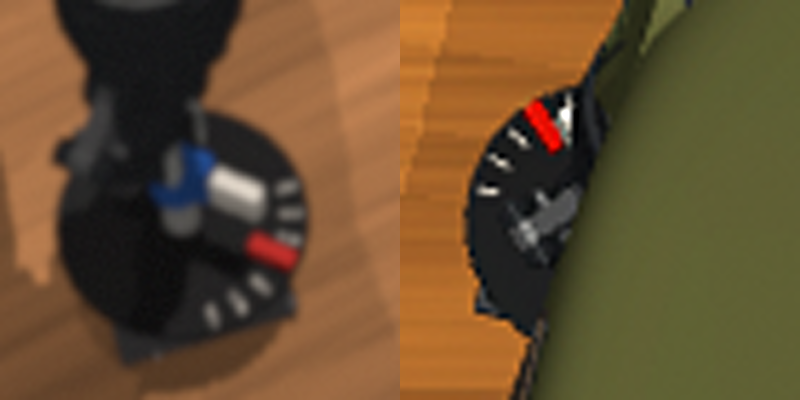

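The nose looks close to parallel with the wedge. I'll release, back off, and measure it unobstructed.

Call:
apply_moves:
  moves:
    - [0,0,0,0,0,0,0]
    - [0,0,0,0,0,0,0]
    - [0,0,0,0,0,0,0]
    - [0,0,-0.1,0,0,0,0]
    - [0,0,-0.25,0,0,0,0]
    - [0,0,-0.25,0,0,0,0]
    - [-0.25,-0.4,-0.3,0,0,0,0.2]
    - [-0.25,-0.4,-0.3,0,0,0,0.2]
    - [-0.25,-0.4,-0.3,0,0,0,0.2]
    - [-0.25,-0.4,-0.3,0,0,0,0.2]
    - [-0.25,-0.4,-0.3,0,0,0,0.2]
    - [-0.25,-0.4,-0.3,0,0,0,0.2]

```text
time_s: 5.05
ee_pos: [0.4654, -0.086, 0.2134]
orientation: [3.02, 0.864, 0.002]
wrist_force: [0.0, -0.4, 0.1]
grip_width: 0.0511
gripper_force: 0.0
```

Run:
```python
from h import *
np.set_printoptions(precision=4,suppress=True)
im=imaging.camera('scene');t=imaging.camera('top')
r=(245,285,330,370);q=(360,150,425,220)
for c in('red','white','blue'):print(c,blobs(t,*col[c],q),blobs(im,*col[c],r))
x=[cv2.resize(im[280:370,240:330],(400,400),interpolation=cv2.INTER_CUBIC),cv2.resize(t[150:220,355:425],(400,400),interpolation=cv2.INTER_CUBIC)]
cv2.imwrite('pics/s3.png',np.hstack(x)[:,:,::-1])
plan((.51,.05,.2,64),(.51,.222,.2,95.5))
```

```text
red [(array([379.76, 171.41]), np.int32(29), [377, 167, 6, 10])] [(array([300.79, 336.1 ]), np.int32(62), [295, 332, 13, 9])]
white [(array([390. , 167.5]), np.int32(4), [390, 166, 1, 4]), (array([386.25, 172.33]), np.int32(36), [383, 168, 8, 10])] [(array([293. , 321.5]), np.int32(50), [288, 318, 11, 8])]
blue [(array([395.26, 187.36]), np.int32(204), [387, 176, 19, 24])] [(array([274.83, 315.57]), np.int32(300), [262, 307, 26, 19])]
(0.51, 0.05, 0.2, 64) [0.2717, -0.2331, 0.0329, 0.0019, -0.0007, -0.7135]
(0.51, 0.222, 0.2, 95.5) [0.4989, -0.5982, 0.0326, 0.0021, -0.0002, -1.4135]
```

View pics/s3.png

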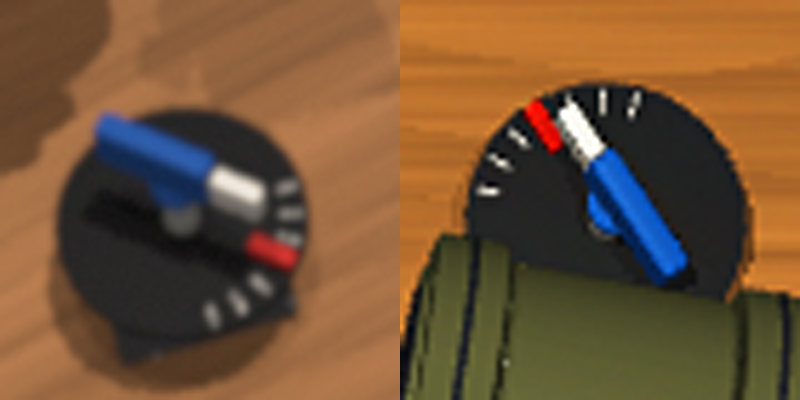

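Run:
```python
from h import *
np.set_printoptions(precision=4,suppress=True)
ang=lambda d:round(float(np.degrees(np.arctan2(d[1],d[0]))),2)
A=tri((395.11,170.33),(284.94,328.21));B=tri((386.25,172.33),(293,321.5));w=tri((379.8,171.5),(300.78,336.06))
bA=tri((392.64,187.65),(276.91,313.53));bB=tri((395.26,187.36),(274.83,315.57))
print(A,B,w,bA,bB,"dirs",ang(A-bA),ang(B-bB))
for z in(.1,.104):
  a=onplane("top",(395.11,170.33),z)[:2];b=onplane("top",(386.25,172.33),z)[:2]
  d=b-a;c=np.linalg.norm(d)
  for th in(39,41.2,43):
    h=c/2/np.tan(np.radians(th/2)); n=np.array([-d[1],d[0]])/c; ax=(a+b)/2+n*h
    ww=onplane("top",(379.8,171.5),.052)[:2]
    print(z,th,"c",c,"axis",ax,"r",c/2/np.sin(np.radians(th/2)),"nose",ang(b-ax),"wedge",ang(ww-ax))
t=imaging.camera('top');s=imaging.camera('scene')
def line(im,n,cs,q,z):
    m=0
    for c in cs:
        hs=cv2.cvtColor(im,cv2.COLOR_RGB2HSV)[q[1]:q[3],q[0]:q[2]];m=m|cv2.inRange(hs,*col[c])
    k,l,st,_=cv2.connectedComponentsWithStats(m);m=(l==1+np.argmax(st[1:,4]))
    P=np.argwhere(m)[:,::-1]+[q[0],q[1]]
    W=np.array([onplane(n,p,z)[:2] for p in P]);vx,vy,x,y=cv2.fitLine(W.astype(np.float32),cv2.DIST_L2,0,.001,.001).ravel()
    return ang((vx,vy) if vx>0 else (-vx,-vy)),x,y
for n,im,q in(("top",t,(365,155,425,202)),("scene",s,(245,285,330,370))):
    print(n,"bar",line(im,n,("blue",),q,.1),line(im,n,("blue","white"),q,.1),"wedge",line(im,n,("red",),q,.052))
```

```text
[ 0.6674 -0.1726  0.0987] [ 0.6629 -0.1523  0.0983] [ 0.6757 -0.1435  0.0475] [ 0.6286 -0.1678  0.0917] [ 0.6296 -0.1737  0.0906] dirs -6.92 32.67
0.1 39 c 0.02068627123067108 axis [ 0.6366 -0.1683] r 0.030985389692343192 nose 32.36 wedge 34.01
0.1 41.2 c 0.02068627123067108 axis [ 0.6382 -0.1679] r 0.029397132665313304 nose 33.46 wedge 34.79
0.1 43 c 0.02068627123067108 axis [ 0.6395 -0.1677] r 0.02822128511759723 nose 34.36 wedge 35.41
0.104 39 c 0.02062560155376198 axis [ 0.6358 -0.1678] r 0.030894514272574464 nose 32.36 wedge 32.94
0.104 41.2 c 0.02062560155376198 axis [ 0.6374 -0.1674] r 0.02931091536104563 nose 33.46 wedge 33.67
0.104 43 c 0.02062560155376198 axis [ 0.6387 -0.1671] r 0.02813851639475918 nose 34.36 wedge 34.25
top bar (34.68, np.float32(0.62822706), np.float32(-0.17163104)) (32.12, np.float32(0.6334055), np.float32(-0.16864465)) wedge (26.43, np.float32(0.67527694), np.float32(-0.14224353))
scene bar (26.03, np.float32(0.6336502), np.float32(-0.17657788)) (26.03, np.float32(0.6336502), np.float32(-0.17657788)) wedge (29.05, np.float32(0.6771034), np.float32(-0.14534399))
```

The nose is at about 32.5–33.5° and the wedge at about 33–34°, so the cock is set to within about 1°. Now I'll refine the vise measurement and plan the approach.

Run:
```python
from h import *
np.set_printoptions(precision=4,suppress=True,linewidth=150)
t=imaging.camera('top').astype(float)
g=t[240:249,203:212].min(2);print(g.astype(int))
r=t[263:275,197:209];red=np.clip(r[...,0]-r[...,1:].max(2)-60,0,None) ;print(red.astype(int))
# weighted row centre, subtract background
wt=np.clip(g[:,3:7]-95,0,None);row=(wt.sum(1)@np.arange(240,249))/wt.sum();print("ptr row",row,"at col 207.5")
R=np.clip(r[...,0]-r[...,1:].max(2)-110,0,None);yy,xx=np.mgrid[263:275,197:209];pr=((R*xx).sum()/R.sum(),(R*yy).sum()/R.sum());print(pr)
u=np.array([np.cos(np.radians(5.5)),np.sin(np.radians(5.5))])
p=onplane("top",(207.5,row),.029)[:2];q=onplane("top",pr,.037)[:2];gr=onplane("top",(220.2,239.7),.096)[:2]
print(p,q,"along:",p@u,q@u,"grip",gr@u,"travel",(p-q)@u)
gx,gy=gr; m=gr-u*((p-q)@u)
plan((.51,.05,.2,64),(gx,gy,.16,95.5));print(gr,m)
```

```text
[[ 82  83  82  80  82  82  82  79  68]
 [ 82  83  81  80  81  80  80  78  68]
 [ 83  83  78  74  73  73  71  70  62]
 [ 81  80 127 111 169 166 168 223 226]
 [ 80  77 255 255 255 255 255 255 255]
 [ 81  77 149 190 116 118  76  74  74]
 [ 82  83  82  86  77  78  79  77  77]
 [ 82  85  82  80  81  80  85  82  81]
 [ 83  83  83  82  81  82  85  83  82]]
[[ 15  19   0   0   0   0   0   0   0   0   0   0]
 [ 10  14   0   0   0   0   0   0   0   0   0   0]
 [  7  10   0   0   0   0   0   0   0   0   0   0]
 [ 12  14   0   0   0   0   0   0   0   0   0   0]
 [ 12  13   0   0   0   0   0   0   0   0   0   0]
 [ 11   9  40 163 161 168 173 130  14   0   0   0]
 [ 11   9  32 169 166 153 153 159  22   0   0   0]
 [  8   7   4  43  36  37  16  22   0   0   0   0]
 [  4   5   8   0   0   0   0   0   0   0   0   0]
 [  3   7   9   0   0   0   0   0   0   0   0   0]
 [  8   8  15   0   0   0   0   0   0   0   0   0]
 [  8  10  13   0   0   0   0   0   0   0   0   0]]
ptr row 243.90621915103654 at col 207.5
(np.float64(201.92054794520547), np.float64(268.50228310502285))
[0.5074 0.262 ] [0.4493 0.2725] along: 0.5301514930471043 0.47330218144047853 grip 0.5292725212880263 travel 0.05684931160662563
(0.51, 0.05, 0.2, 64) [0.2721, -0.233, 0.0319, 0.0001, 0.0001, -0.7139]
(np.float64(0.5103408732125727), np.float64(0.22203546491384157), 0.16, 95.5) [0.5, -0.5978, 0.1318, 0.0001, 0.0001, -1.4139]
[0.5103 0.222 ] [0.4538 0.2166]
```

Call:
apply_moves:
  moves:
    - [0.272,-0.233,0.03,0,0,-0.714,0.2]
    - [0.272,-0.233,0.03,0,0,-0.714,0.2]
    - [0.272,-0.233,0.03,0,0,-0.714,0.2]
    - [0.272,-0.233,0.03,0,0,-0.714,0.2]
    - [0.272,-0.233,0.03,0,0,-0.714,0.2]
    - [0.272,-0.233,0.03,0,0,-0.714,0.2]
  force: 60

```text
time_s: 5.9
ee_pos: [0.509, 0.0502, 0.2007]
orientation: [-2.666, -1.662, 0.001]
wrist_force: [0.5, -0.7, -0.2]
grip_width: 0.0514
gripper_force: 0.0
```

```bash
python3 -c "
from h import *
plan((.5103,.222,.16,95.5),(.5103,.222,.066,95.5))"
```

```text
(0.5103, 0.222, 0.16, 95.5) [0.3871, -0.186, 0.1015, -0.001, 0.0006, -0.7026]
(0.5103, 0.222, 0.066, 95.5) [0.3873, -0.1859, 0.3365, -0.001, 0.0006, -0.7026]
```

Call:
apply_moves:
  moves:
    - [0.387,-0.186,0.1,0,0,-0.703,0.2]
    - [0.387,-0.186,0.1,0,0,-0.703,0.2]
    - [0.387,-0.186,0.1,0,0,-0.703,0.2]
    - [0.387,-0.186,0.1,0,0,-0.703,0.2]
    - [0.387,-0.186,0.1,0,0,-0.703,0.2]
    - [0.387,-0.186,0.1,0,0,-0.703,0.2]
    - [0.387,-0.186,0.1,0,0,-0.703,0.2]
    - [0.387,-0.186,0.1,0,0,-0.703,0.2]

```text
time_s: 6.7
ee_pos: [0.51, 0.2208, 0.1616]
orientation: [2.112, 2.325, 0.001]
wrist_force: [-1.2, -0.3, 0.7]
grip_width: 0.0513
gripper_force: 0.0
```

```bash
python3 -c "
from h import *
im=imaging.camera('scene');t=imaging.camera('top')
x=[cv2.resize(im[150:270,340:460],(400,400)),cv2.resize(t[180:280,170:270],(400,400))]
cv2.imwrite('pics/s4.png',np.hstack(x)[:,:,::-1])
plan((.5103,.222,.066,95.5))"
```

```text
(0.5103, 0.222, 0.066, 95.5) [0.002, 0.0009, 0.2389, 0.0008, -0.0001, 0.0008]
```

View pics/s4.png

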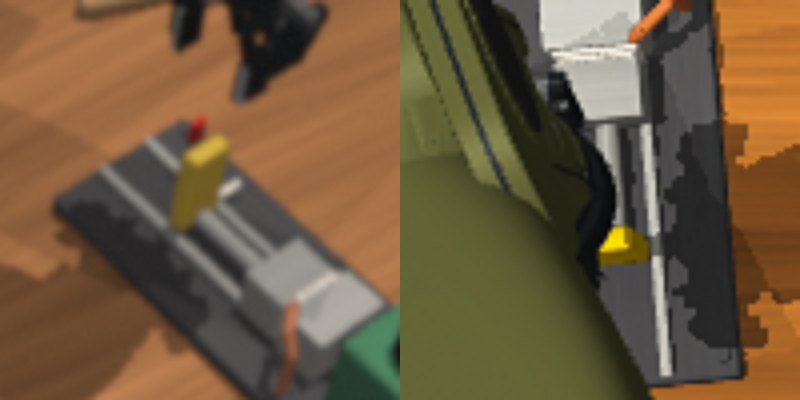

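The gripper is above the grip with its fingers in front and behind, and the scene view keeps the pointer and post visible. I'll descend and close.

Call:
apply_moves:
  moves:
    - [0,0,0.1,0,0,0,0.2]
    - [0,0,0.2,0,0,0,0.2]
    - [0,0,0.237,0,0,0,0.2]
    - [0,0,0.237,0,0,0,0.2]
    - [0,0,0.237,0,0,0,-1]
    - [0,0,0.237,0,0,0,-1]
    - [0,0,0.237,0,0,0,-1]
    - [0,0,0.237,0,0,0,-1]
    - [0,0,0.237,0,0,0,-1]

```text
time_s: 7.7
ee_pos: [0.5127, 0.2229, 0.0683]
orientation: [2.107, 2.325, 0.008]
wrist_force: [5.2, -1.0, 4.7]
grip_width: 0.0125
gripper_force: 61.0
```

```bash
python3 -c "
from h import *
s=sensors.sense();print(s['ee_pos'],s['wrist_force'],s['ee_pos'][:2]@[.9954,.0958])
plan((.4538,.2166,.067,95.5))"
```

```text
[0.51269171 0.22290713 0.06829844] [ 5.15764867 -0.9705484   4.73911834] 0.5316878346169166
(0.4538, 0.2166, 0.067, 95.5) [-0.0012, -0.1481, 0.0023, 0.0081, -0.0008, 0.0032]
```

Call:
apply_moves:
  moves:
    - [0,-0.04,0,0,0,0,-1]
    - [0,-0.08,0,0,0,0,-1]
    - [0,-0.115,0,0,0,0,-1]
    - [0,-0.142,0,0,0,0,-1]
    - [0,-0.142,0,0,0,0,-1]
    - [0,-0.142,0,0,0,0,-1]
    - [0,-0.142,0,0,0,0,-1]

```text
time_s: 8.4
ee_pos: [0.4589, 0.2177, 0.0683]
orientation: [2.105, 2.322, 0.013]
wrist_force: [10.5, -1.9, -1.3]
grip_width: 0.0128
gripper_force: 61.2
```

Run:
```python
from h import *
s=sensors.sense();print(s['ee_pos'],s['wrist_force'],s['ee_pos'][:2]@[.9954,.0958])
im=imaging.camera('scene');t=imaging.camera('top')
for c in('red','white','yellow'):print(c,blobs(im,*col[c],(360,165,440,240)),blobs(t,*col[c],(185,225,265,285)))
x=[cv2.resize(im[165:235,360:430],(560,560),interpolation=cv2.INTER_CUBIC),cv2.resize(t[220:290,180:250],(240,240))]
x[1]=cv2.copyMakeBorder(x[1],0,320,0,0,cv2.BORDER_CONSTANT)
cv2.imwrite('pics/s5.png',np.hstack(x)[:,:,::-1])
```

```text
[0.45890284 0.21772894 0.06830848] [10.50937665 -1.86039669 -1.25114739] 0.4776503241877681
red [(array([398.95, 187.71]), np.int32(21), [397, 185, 5, 7])] []
white [(array([394.  , 191.88]), np.int32(8), [392, 191, 5, 3]), (array([416.24, 220.15]), np.int32(34), [410, 216, 13, 10]), (array([435.73, 236.89]), np.int32(44), [430, 233, 10, 7])] [(array([221.41, 227.98]), np.int32(143), [211, 225, 21, 8]), (array([223. , 238.5]), np.int32(16), [222, 234, 3, 12]), (array([232.62, 235.25]), np.int32(8), [232, 234, 3, 4])]
yellow [(array([381.74, 193.2 ]), np.int32(149), [377, 181, 13, 24])] [(array([232.36, 265.18]), np.int32(11), [231, 263, 3, 5])]
```

View pics/s5.png

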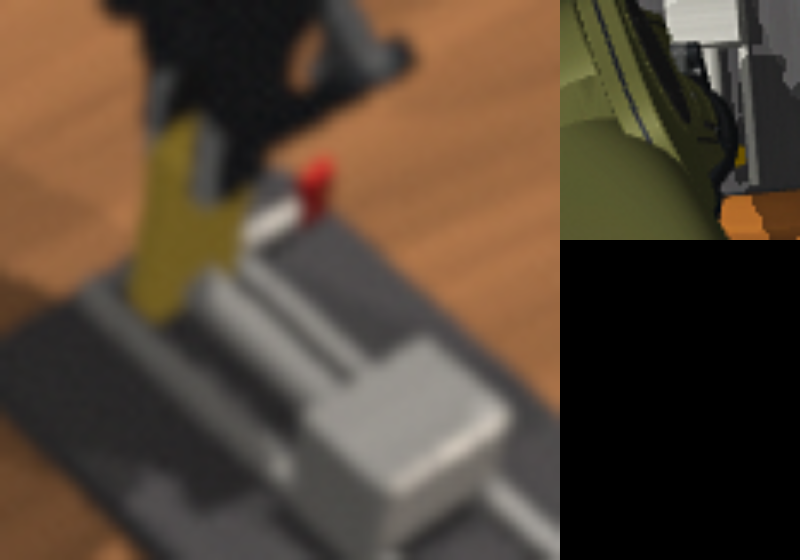

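Run:
```python
from h import *
np.set_printoptions(precision=4,suppress=True,linewidth=160)
u=np.array([np.cos(np.radians(5.5)),np.sin(np.radians(5.5))]);v=np.array([-u[1],u[0]])
f=lambda n,p,z:(lambda X:(round(X@u,4),round(X@v,4)))(onplane(n,p,z)[:2])
print("rest ptr",f("scene",(408,206),.028),f("top",(207.5,243.9),.028))
print("now ptr",f("scene",(394,191.88),.028))
print("post scene mid",f("scene",(398.95,187.71),.027),"post top",f("top",(201.92,268.5),.038))
im=imaging.camera('scene').astype(int)
print(im[183:197,388:404].min(2));print((im[...,0]-im[...,1:].max(2))[181:196,394:406])
o=np.r_[0.4733*u+0.228*v,.016]
q=0.4733*u+v*(onplane("top",(201.92,268.5),.038)[:2]@v)
print("expected post foot,top px",proj("scene",np.r_[q,.016]),proj("scene",np.r_[q,.038]),"ptr at mark px",[proj("scene",np.r_[q-v*d,.027]) for d in(.01,.02)])
```

```text
rest ptr (np.float64(0.5308), np.float64(0.2058)) (np.float64(0.5303), np.float64(0.2123))
now ptr (np.float64(0.4769), np.float64(0.209))
post scene mid (np.float64(0.4736), np.float64(0.2286)) post top (np.float64(0.4732), np.float64(0.228))
[[ 34  21  19  19  25  29  37  49  60  69  72  73  73  73  74  74]
 [ 33  21  22  21  27  39  54  64  71  74  70  68  65  68  71  72]
 [ 27  21  18  22  33  49  67  74  73  71  64  56  53  59  68  70]
 [ 25  20  21  25  40  59  73  78  71  62  53  45  43  51  65  69]
 [ 23  23  26  35  51  66  76  77  68  51  40  34  33  47  62  69]
 [ 24  23  31  45  62  72  76  74  65  44  28  22  31  47  63  67]
 [ 29  27  37  55  70  76  79  89  88  62  28  20  32  51  62  65]
 [ 34  29  43  63  81  96 110 127 128  90  41  24  38  54  64  65]
 [ 33  36  54  82 109 134 153 162 148 101  47  33  47  61  66  65]
 [ 32  45  78 114 142 164 170 160 132  86  49  50  62  68  71  70]
 [ 36  55  99 140 159 161 148 123  94  71  59  65  72  76  76  74]
 [ 37  60 105 140 143 125 105  82  69  68  70  72  77  75  77  76]
 [ 36  58  95 116 109  87  71  64  67  73  76  77  7
[... 288 characters left out ...]
[ 31  39  49  64  86 110 119  96  66  55  54  53]
 [ 18  25  42  72 109 131 126  95  64  53  53  53]
 [  5  11  31  73 110 121 104  73  57  53  52  51]
 [  3   8  25  61  90  93  74  57  51  51  51  51]
 [  4   8  19  42  68  74  62  53  50  50  49  48]
 [  6   8  16  32  58  68  55  47  46  48  49  49]
 [  7   9  14  27  50  58  42  33  37  43  48  49]
 [  8   9  12  24  39  34  22  17  24  35  43  49]
 [  7   6   9  17  18  12   7   5  11  20  33  43]
 [  5   4   5   7   6   3   3   2   4   8  18  30]
 [  4   1   3   3   3   2   2   2   2   3   7  15]]
expected post foot,top px [398.1528 190.6938] [399.2451 184.7806] ptr at mark px [array([395.6954, 189.6067]), array([392.6794, 191.4664])]
```

The pointer is at 0.4767 along the slide axis and the post at about 0.4733, so the slide needs roughly 3.3 mm more.

Call:
apply_moves:
  moves:
    - [0,-0.009,0,0,0,0,-1]
    - [0,-0.009,0,0,0,0,-1]
    - [0,-0.009,0,0,0,0,-1]
    - [0,-0.009,0,0,0,0,-1]
    - [0,-0.009,0,0,0,0,-1]
    - [0,-0.009,0,0,0,0,-1]

```text
time_s: 9.15
ee_pos: [0.4557, 0.2174, 0.0683]
orientation: [2.105, 2.322, 0.014]
wrist_force: [12.1, -1.5, -1.3]
grip_width: 0.0125
gripper_force: 61.1
```

Run:
```python
from h import *
u=np.array([np.cos(np.radians(5.5)),np.sin(np.radians(5.5))])
s=sensors.sense();print(s['ee_pos'],s['ee_pos'][:2]@u,s['wrist_force'],s['gripper_force'],s['time_s'])
im=imaging.camera('scene')
h=blobs(im,*col['white'],(385,183,404,197),3);print(h,[onplane("scene",b[0],.028)[:2]@u for b in h])
r=(245,285,330,370)
for c in('red','white'):print(blobs(im,*col[c],r))
g=im.astype(float)[186:196,392:399].min(2);w=np.clip(g-85,0,None);yy,xx=np.mgrid[186:196,392:399]
p=((w*xx).sum()/w.sum(),(w*yy).sum()/w.sum());print(p,onplane("scene",p,.028)[:2]@u)
```

```text
[0.45569558 0.21741998 0.06830343] 0.47443642510930917 [12.05380063 -1.52013004 -1.26475236] 61.108816266059875 9.15
[(array([393.  , 191.12]), np.int32(8), [391, 190, 5, 3])] [np.float64(0.47352023273921473)]
[(array([300.85, 336.06]), np.int32(62), [295, 332, 13, 9])]
[(array([293. , 321.5]), np.int32(50), [288, 318, 11, 8])]
(np.float64(393.4922480620155), np.float64(190.85658914728683)) 0.47361728328777136
```

The pointer is now at 0.4735 and the post at 0.4733. The cock hasn't moved, so I'm handing the job in.

```bash
python3 -c "
from cell import job
print(job.sign_off())"
```

```text
the job is handed in; nothing more can be done
None
```

I've handed the job in: the cock's nose points at the red wedge to within about 1°, and the gripper is still holding the vise jaw out with its pointer within about 1 mm of the index post, at 9.2 s of the 48 s allowed.

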